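Sift the steel polishing balls out of the tumbled stones

ROBOT

A 6-joint arm with a two-finger parallel gripper is mounted at the origin on the work surface. World frame = base frame: x ahead of the robot, y to its left, z up, the work surface at z = 0. Lengths are in m, angles in rad, forces in N, time in s.
With the tool pointing down it reaches from about 0.225 to 0.875 m from the base axis. Payload 3.4 kg.
Tool frame: the origin (TCP) lies on the centre line of the jaws, within the pads' length; the fingertips stand 11 mm ahead of it and the grasp point (between the pads) lies 8 mm behind it; z points along the fingers, y is the line along which they close (so a half turn about z gives the same grasp; the last joint's range is limited). The gripper opens to 85 mm and grips with 20 to 120 N. Pads are 22 mm wide; open, the fingers measure 114 mm over their backs; the gripper's body (76 mm by 85 mm) begins 54 mm behind the grasp point. The pads swing forward as they close: fully open they stand 13 mm farther back than shut.
Start: joints at [-1.354, 0.276, 1.505, -0, 1.361, -0.121], TCP at [0.191, -0.543, 0.242] pointing down, gripper open.
Joint ranges: [-2.89, 2.89], [-0.75, 2.08], [0.22, 2.7], [-1.18, 4.32], [0.11, 2.71], [-2.7, 2.7]. Speed limits (rad/s): [2.57, 2.57, 3.14, 3.14, 3.14, 3.14].

INTERFACE

Orientations are given as a unit quaternion [w, x, y, z].
In Python, from rig import manip, eyes, job gives the robot as it stands.
- The arm moves only by the tool drive_tool, never from a script. Its argument "rows" is a list of rows, each a list of 3 entries, a list of its own where there are three numbers: the turn, a rotation vector about the world's x, y, z in rad, then the shift along the world's x, y, z in cm, then the finger opening in cm, from 0 to 8.54. A call has 1 to 8 rows; each row shifts and turns the commanded pose from where the row before left it; what a row does not reach is not made up. A row lasts 1/8 s, in which the tool goes at most 62.5 mm and 10.7 degrees, less where a joint would pass 70% of its speed; a pose out of reach is approached as far as the arm can. A call is refused whole if a number of a shift passes 6.25 or a number of a turn 0.188, either way. A call with a gripper value outside its range is refused whole. The fingers move at their own pace and stop on an object; "force" is the grip in N (left out, the last holds). Time passes only in rows, so rows that do not move let the fingers close. It gives the time, the measured TCP pose, the force, the opening and the grip force at its end, in the units of the state.
- manip.get_state(): the state, without advancing time (a new reading comes with each control period).
- eyes.get_image(name): name is "scene" or "side" or "wrist"; returns the picture (384x512x3 uint8, red, green, blue); there is no depth.
- eyes.get_calibration(name): a dict with "camera_matrix" (3x3 intrinsics, pixels), "view" (4x4, takes a point from world to camera coordinates). Camera axes: x right, y up, looking along -z (the intrinsics and any distortion apply to the point x, -y, -z); pixel columns grow to the right and rows downward; lengths in m; the calibration is good to about 2 mm. The wrist camera is an equidistant fisheye: a pixel r from the principal point sees the ray r / f radians off the axis. A picture is of the moment at which its call begins: read the wrist's pose just before it. get_calibration takes no time and is no camera call; for the wrist camera it gives the pose at the moment of the call.
- job.sign_off(): hands the job in; it is judged then, once.
The state is a dict: "clock": time; "qpos": joint angles; "qd": joint speeds; "effort": joint torques, N m; "position": TCP position; "ee_rot": TCP orientation; "contact_force": force on the tool from outside, world axes, zero at the start; "moment": the same for the moment, N m; "width": finger opening in m; "gripper_force": force on a finger pad.
Only numpy, scipy, OpenCV 4.12 (cv2) and the standard library are available. Lean on these libraries where they do the work, as an engineer would, in place of code of your own. Each camera call takes 0.05 s, during which the arm holds its last target. There are 200 camera calls.

TASK

The sieve on the wooden tray holds polished stones mixed with small steel balls. Take it by its handle and, keeping it down on the tray's rails, shake it briskly side to side until every ball has dropped into the tray and only the stones remain; end strokes with a short gentle press against the sprung rubber buffer there, first left, then right, then left and right again, never ramming them. Then lift the sieve across and set it down gently, fully seated and level between the corner posts of the aluminium stand, let go, and leave the other things on the bench alone.

Things in the scene. Friction and masses are not known exactly. Their poses are not given: they have to be found in the camera images.
- sieve_handle (a point): Centre of the sieve's handle, a straight wooden bar 124 mm long (along the sieve's x), 12 mm thick (along its y) and 22 mm tall, level, 75 mm above the sieve's underside and over its middle; free on both long faces. Grip it across its 12 mm. Axes: x along the bar, y along the shaking direction, z up.
- sieve_base (a point): Centre of the sieve's underside, same axes. The sieve is a loose wooden frame, 124 mm (x) by 150 mm (y), walls 40 mm high, about 0.3 kg, the same turned half round. Its 4 mm thick steel floor has three open slots 18 mm wide along x, at y = -40, 0 and +40 mm; the solid strips between (22 mm wide, at y = -60, -20, 20, 60 mm) each have a 3 mm groove along x in which a ball lies until the sieve is moved briskly (above about 3 m/s2; slow sliding leaves them lying).
- sieve: The whole sieve; origin and axes as sieve_base.
- tray: Fixed wooden collecting tray, 150 mm (x) by 270 mm (y), open at the top. Origin at the centre of its underside, x across, y along the rails, z up. Its two rails run along y, tops 45 mm up; the sieve rests on them between low side lips with 3 mm play at each side in x, and slides along y with a drag of up to 5 N, felt on top of the buffers' push. Balls fall onto its floor 6 mm up.
- buffer_left (a joint): How far the left buffer (the tray's +y end, the robot's left) is pushed in, m, 0 when free; a coarse reading. A black rubber pad 60 by 22 mm, middle 70 mm up, facing the sieve's end wall (75 mm from the sieve's middle), on a stiff spring (8 N per mm, 4 mm travel). A good press is 0.6 to 1.5 mm (5 to 12 N), held 0.1 s or more; over 2 mm (16 N) is ramming.
- buffer_right (a joint): The same for the right buffer (the tray's -y end, the robot's right). Each buffer's steel bracket is clamped at its own place, different each time: the pad's free face is 97 to 117 mm from the tray's middle, so find it by feel.
- stand_seat (a point): Where the middle of the sieve's underside sits on the aluminium stand (fixed): centre of its two rails' top, 40 mm above the bench; x and y as the sieve's (either way round), z up. Four corner posts rise 22 mm above the seat and leave the sieve 3 mm play on each side in x and y. Over 40 N is too hard a landing.
- stand: The aluminium stand, 150 mm (x) by 180 mm (y), 62 mm high; origin at the centre of its underside, axes as stand_seat.
- ball1_center (a point): Centre of one of five polished steel balls, 14 mm across, 11 g. It starts in a groove of the sieve's floor (centre 11 mm above the underside); in the tray its centre is 13 mm above the bench.
- ball2_center (a point): Centre of one of five polished steel balls, 14 mm across, 11 g. It starts in a groove of the sieve's floor (centre 11 mm above the underside); in the tray its centre is 13 mm above the bench.
- ball3_center (a point): Centre of one of five polished steel balls, 14 mm across, 11 g. It starts in a groove of the sieve's floor (centre 11 mm above the underside); in the tray its centre is 13 mm above the bench.
- ball4_center (a point): Centre of one of five polished steel balls, 14 mm across, 11 g. It starts in a groove of the sieve's floor (centre 11 mm above the underside); in the tray its centre is 13 mm above the bench.
- ball5_center (a point): Centre of one of five polished steel balls, 14 mm across, 11 g. It starts in a groove of the sieve's floor (centre 11 mm above the underside); in the tray its centre is 13 mm above the bench.
- stone1_center (a point): Centre of one of three round polished stones, 32 mm across, 24 mm high, 35 g, lying in the sieve, too large for its slots.
- stone2_center (a point): Centre of one of three round polished stones, 32 mm across, 24 mm high, 35 g, lying in the sieve, too large for its slots.
- stone3_center (a point): Centre of one of three round polished stones, 32 mm across, 24 mm high, 35 g, lying in the sieve, too large for its slots.
- jar: Bystander, leave it: glass jar, 52 mm across, 75 mm high; origin at the centre of its underside.
- tweezers: Bystander, leave it: steel tweezers, 100 mm long; origin at the centre of its underside.
- spool: Bystander, leave it: copper wire spool, 44 mm across, 22 mm high; origin at the centre of its underside.
- mug: Bystander, leave it: blue mug, 80 mm across, 90 mm high; origin at the centre of its underside.
- dish: Bystander, leave it: white dish, 90 mm across, 30 mm high; origin at the centre of its underside.

How it is judged:
By the outcome, as a careful person would: the job done as asked, in the order asked, and still so for the second after the job is handed in, with the robot touching nothing.
It also fails if it takes over 72 s, if anything falls off the work surface, if the arm or the gripper's body presses on something with over 40 N, if the wrist force passes 120 N, or if a joint passes its speed limit or range.

## Working session

There is one attempt and no reset: what is moved stays moved. The work goes in short steps, Python scripts to look and compute and a tool call to move; the robot and the scene stay as the last step left them, time stands still between calls to the robot, and variables do not carry over. Pictures are saved under pics/ and viewed, at most 13 in all, crops included, and the job is handed in when it is done.

Besides the shell and the picture viewer there is one more tool, called after "Emit:" as name(argument=value, ...) on one line, values as JSON. drive_tool: Moves the arm, as the interface text tells. Its arguments: {"type":"object","properties":{"rows":{"type":"array"},"force":{"type":"number"}},"required":["rows"]}

```bash
mkdir -p pics; ls; python3 - <<'E'
from rig import manip, eyes, job
import cv2,numpy as np
for n in("scene","side"):
    im=eyes.get_image(n); cv2.imwrite(f"pics/{n}0.png",cv2.resize(im[:,:,::-1],(800,600),interpolation=cv2.INTER_CUBIC)); np.save(f"pics/{n}0.npy",im)
    c=eyes.get_calibration(n); print(n,np.round(c["camera_matrix"],1).tolist(),np.round(c["view"],4).tolist(),[k for k in c])
s=manip.get_state(); print(s)
E
```

```text
pics
scene [[399.0, 0.0, 253.0], [0.0, 399.0, 193.2], [0.0, 0.0, 1.0]] [[0.3912, 0.9202, -0.0145, -0.1893], [-0.6333, 0.2806, 0.7212, 0.2991], [0.6677, -0.2729, 0.6926, -1.6671], [0.0, 0.0, 0.0, 1.0]] ['camera_matrix', 'view']
side [[454.6, 0.0, 254.8], [0.0, 454.6, 197.4], [0.0, 0.0, 1.0]] [[0.9065, -0.4223, 0.0036, -0.5333], [0.2302, 0.5013, 0.8341, -0.2029], [-0.354, -0.7552, 0.5516, -1.1634], [0.0, 0.0, 0.0, 1.0]] ['camera_matrix', 'view']
{'clock': 0.1, 'qpos': array([-1.35396322e+00,  2.76537141e-01,  1.50599374e+00, -1.65840611e-05,
        1.36066412e+00, -1.21044033e-01]), 'qd': array([-0.00094004, -0.00149695, -0.00213513,  0.00060956,  0.00034759,
        0.00098947]), 'effort': array([ 1.53405439e-03, -4.17700624e+01, -2.46404868e+01, -8.93569745e-05,
        5.81594548e-03, -9.05151921e-06]), 'position': array([ 0.19047552, -0.54207545,  0.2415282 ]), 'ee_rot': array([-7.99868986e-04,  9.85763178e-01,  1.68137783e-01, -4.64562293e-05]), 'contact_force': array([ 0.67564012, -0.35120929,  0.53461454]), 'moment': array([-0.03001769,  0.01759927,  0.04863626]), 'gripper_force': 0.0, 'width': 0.08525360842770703}
```

View pics/scene0.png

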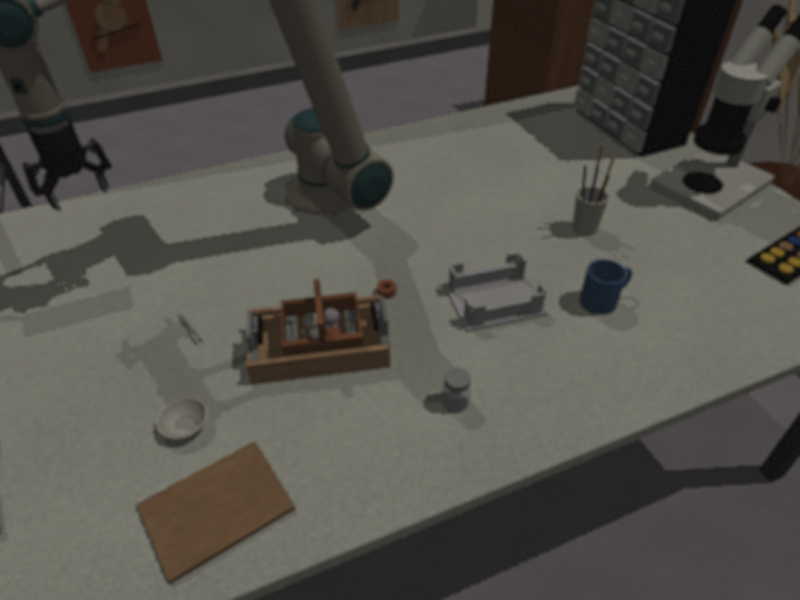

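View pics/side0.png

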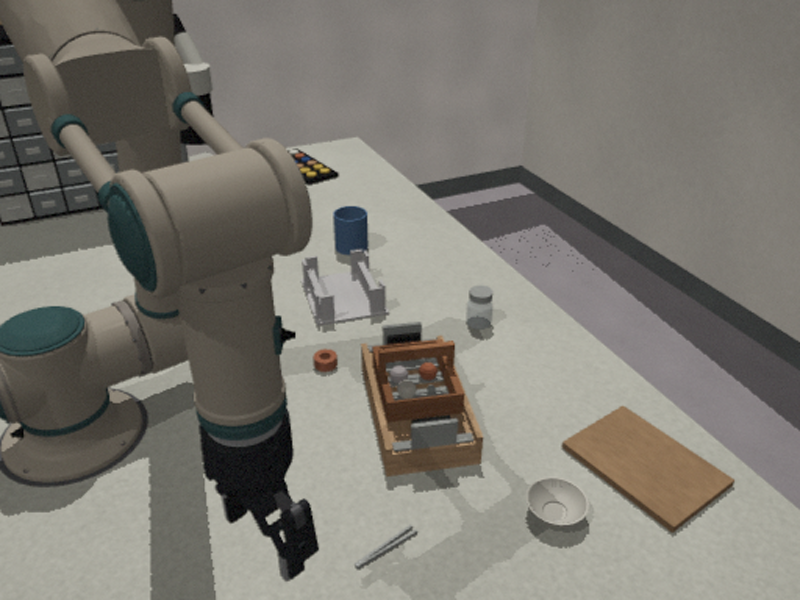

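The scene view shows the sieve handle at about (319,315), the tray's near bottom corners at (250,382) and (389,366), and the stand at about (497,290). In the side view the stones sit at about (415,375) and the stand at (345,290).

```bash
cat > h.py <<'E'
from rig import manip, eyes, job
import cv2,numpy as np
def ray(n,u,v,c=None):
    c=c or eyes.get_calibration(n); K=np.array(c["camera_matrix"]);V=np.array(c["view"]);R=V[:3,:3];o=-R.T@V[:3,3]
    x=(u-K[0,2])/K[0,0];y=(v-K[1,2])/K[1,1]
    if n=="wrist":
        r=np.hypot(x,y); s=np.sin(r)/max(r,1e-9); d=np.array([x*s,-y*s,-np.cos(r)])
    else: d=np.array([x,-y,-1])
    return o,R.T@d
def onz(n,u,v,z,c=None):
    o,d=ray(n,u,v,c); return o+d*(z-o[2])/d[2]
def pix(n,p,c=None):
    c=c or eyes.get_calibration(n); K=np.array(c["camera_matrix"]);V=np.array(c["view"]); q=V[:3,:3]@np.array(p)+V[:3,3]
    x,y,z=q[0],-q[1],-q[2]
    if n=="wrist":
        t=np.arctan2(np.hypot(x,y),z); h=np.hypot(x,y); x,y=x/h*t,y/h*t
    else: x,y=x/z,y/z
    return K[0,2]+K[0,0]*x,K[1,2]+K[1,1]*y
E
python3 - <<'E'
from h import *
k=.64
for nm,n,u,v,z in [("handle far","scene",317,284,.131),("handle near","scene",320,346,.131),("tray nearL","scene",250,382,0),("tray nearR","scene",389,366,0),
 ("sideTrayL","side",386,470,0),("sideTrayR","side",480,460,0),
 ("standnearL","scene",469,326,0),("standnearR","scene",548,314,0),("stand farL","scene",449,291,0),("stand side nL","side",322,325,0),("stand side nR","side",386,317,0),
 ("p1","scene",456,263,.062),("p2","scene",514,260,.062),("p3","scene",470,301,.062),("p4","scene",537,292,.062)]:
    print(nm,np.round(onz(n,u*k,v*k,z),3))
E
```

```text
handle far [ 0.494 -0.166  0.131]
handle near [ 0.65  -0.211  0.131]
tray nearL [ 0.566 -0.338  0.   ]
tray nearR [ 0.636 -0.078 -0.   ]
sideTrayL [ 0.432 -0.291  0.   ]
sideTrayR [ 0.575 -0.334 -0.   ]
standnearL [0.603 0.116 0.   ]
standnearR [0.639 0.285 0.   ]
stand farL [0.49  0.126 0.   ]
stand side nL [0.476 0.12  0.   ]
stand side nR [0.604 0.092 0.   ]
p1 [0.476 0.147 0.062]
p2 [0.518 0.266 0.062]
p3 [0.593 0.119 0.062]
p4 [0.625 0.257 0.062]
```

Emit:
drive_tool(rows=[[[0, 0, -0.05], [3, 2.9, 0.7], 8.5], [[0, 0, -0.05], [3, 2.9, 0.7], 8.5], [[0, 0, -0.05], [3, 2.9, 0.7], 8.5], [[0, 0, -0.05], [3, 2.9, 0.7], 8.5], [[0, 0, -0.05], [3, 2.9, 0.7], 8.5], [[0, 0, -0.05], [3, 2.9, 0.7], 8.5], [[0, 0, -0.05], [3, 2.9, 0.7], 8.5], [[0, 0, -0.05], [3, 2.9, 0.7], 8.5]])

```text
clock: 1.1
position: [0.4312, -0.3093, 0.2981]
ee_rot: [-0.0, 0.999, -0.032, -0.0]
contact_force: [-0.0, -0.5, 0.2]
width: 0.085
gripper_force: 0.0
```

Emit:
drive_tool(rows=[[[0, 0, -0.05], [3, 2.9, 0.7], 8.5], [[0, 0, -0.05], [3, 2.9, 0.7], 8.5], [[0, 0, -0.05], [3, 2.9, 0.7], 8.5], [[0, 0, -0.05], [2, 3, 0.7], 8.5], [[0, 0, 0], [0, 0, 0], 8.5], [[0, 0, 0], [0, 0, 0], 8.5]])

```text
clock: 1.85
position: [0.5401, -0.1938, 0.3257]
ee_rot: [0.0, 0.991, -0.13, -0.001]
contact_force: [-0.5, -0.2, -0.2]
width: 0.0848
gripper_force: 0.0
```

```bash
python3 - <<'E'
from h import *
import pickle
c=eyes.get_calibration("wrist"); im=eyes.get_image("wrist"); pickle.dump((c,im),open("pics/w1.pkl","wb"))
cv2.imwrite("pics/w1.png",cv2.resize(im[:,:,::-1],(800,600),interpolation=cv2.INTER_CUBIC))
V=np.array(c["view"]);print(-V[:3,:3].T@V[:3,3], np.round(V,3).tolist(),c["camera_matrix"])
s=manip.get_state();print(s["clock"],s["position"],s["ee_rot"],s["qpos"])
E
```

```text
[ 0.6153822  -0.21262572  0.45705994] [[-0.259, -0.966, 0.001, -0.046], [0.92, -0.247, -0.303, -0.48], [0.293, -0.078, 0.953, -0.632], [0.0, 0.0, 0.0, 1.0]] [[297.31863964   0.         260.40835017]
 [  0.         297.31863964 189.79393242]
 [  0.           0.           1.        ]]
1.9 [ 0.53985565 -0.19406952  0.32578386] [ 1.80395372e-04  9.91396846e-01 -1.30888321e-01 -7.13503147e-04] [-4.65867049e-01  2.40792801e-01  1.35057482e+00 -8.09552307e-04
  1.55145442e+00  1.36747542e+00]
```

View pics/w1.png

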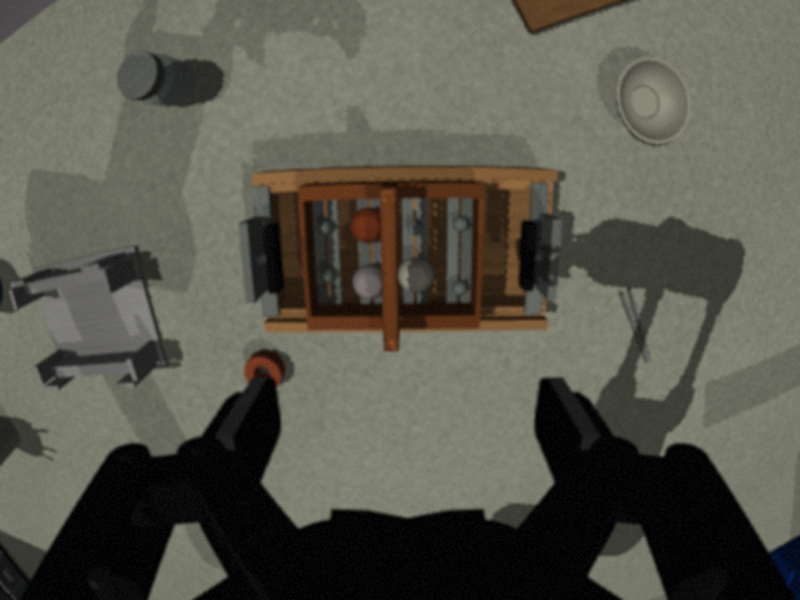

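The wrist view shows the handle as a bar from (389,187) to (391,350). The sieve's frame corners are at about (300,185), (484,183), (484,327) and (306,327), the pads at x≈280 (left) and x≈520 (right), and the stand is at the far left.

```bash
python3 - <<'E'
from h import *
import pickle
c,im=pickle.load(open("pics/w1.pkl","rb")); k=.64
f=lambda u,v,z:onz("wrist",u*k,v*k,z,c)
a,b=f(389,187,.131),f(391,350,.131)
print("handle",a,b,(a+b)/2,np.linalg.norm(a-b),np.arctan2(*(a-b)[1::-1]))
cs=[f(*p,.085) for p in [(300,185),(484,183),(484,327),(306,327)]]
print("sieve",np.round(cs,4).tolist(),np.mean(cs,0),np.arctan2(*((cs[0]+cs[3]-cs[1]-cs[2])[:2])))
t=[f(*p,.045) for p in[(252,173),(558,171),(547,329),(266,329)]];print("tray?",np.round(t,4).tolist())
ps=[f(*p,.07) for p in[(282,255),(520,255)]];print("pads",np.round(ps,4).tolist(),np.linalg.norm(ps[0]-ps[1]))
# handle centreline by colour
hsv=cv2.cvtColor(im,cv2.COLOR_RGB2HSV)
for v in range(122,224,8):
    r=im[v,235:265].astype(int); print(v,[int(x) for x in r[:,0]-r[:,2]])
E
```

```text
handle [ 0.59583563 -0.19464375  0.131     ] [ 0.47670586 -0.16291864  0.131     ] [ 0.53627075 -0.17878119  0.131     ] 0.1232817239511098 -0.2602667029000472
sieve [[0.6149, -0.1232, 0.085], [0.5772, -0.2666, 0.085], [0.4569, -0.2395, 0.085], [0.4969, -0.0898, 0.085]] [ 0.53647148 -0.17977929  0.085     ] 0.2591642711832313
tray? [[0.6392, -0.0734, 0.045], [0.5686, -0.3423, 0.045], [0.4205, -0.3033, 0.045], [0.4924, -0.0362, 0.045]]
pads [[0.5615, -0.0855, 0.07], [0.5075, -0.2857, 0.07]] 0.20733353827615847
122 [53, 54, 52, 52, 53, 52, 54, 58, 64, 73, 77, 78, 82, 78, 79, 77, 71, 62, 49, 33, 28, 34, 31, 30, 31, 32, 31, 28, 30, 29]
130 [31, 44, 33, 12, 2, 1, 0, 15, 42, 68, 76, 76, 80, 75, 75, 73, 70, 61, 41, 30, 31, 31, 14, 5, 1, 2, 2, 6, 15, 42]
138 [67, 66, 62, 62, 57, 53, 49, 49, 59, 67, 70, 74, 78, 78, 77, 75, 69, 63, 47, 31, 27, 20, 15, 6, 3, 2, -1, 2, 7, 14]
146 [67, 69, 68, 68, 70, 71, 66, 60, 56, 66, 72, 75, 76, 76, 75, 72, 69, 60, 48, 30, 20, 20, 9, 5, 1, 2, 1, 1, 3, 0]
154 [46, 46, 45, 39, 24, 21, 13, 11, 28, 54, 71, 75, 76, 80, 77, 75, 73, 63, 54, 32, 26, 22, 13, 5, 1, 1, 
[... 260 characters left out ...]
7, 6, 6, 11, 39, 62, 73, 75, 75, 78, 74, 71, 66, 52, 30, 13, 15, 17, 17, 17, 14, 10, 9, 10, 10]
186 [6, 8, 8, 8, 8, 6, 7, 5, 13, 32, 58, 72, 74, 77, 76, 76, 71, 68, 59, 44, 27, 24, 16, 6, 3, 4, 3, 5, 8, 10]
194 [5, 7, 15, 14, 15, 8, 10, 11, 13, 32, 59, 70, 73, 76, 72, 72, 71, 67, 60, 42, 30, 18, 24, 11, 9, 12, 9, 9, 12, 12]
202 [42, 42, 41, 40, 41, 45, 43, 40, 40, 48, 63, 68, 70, 76, 72, 77, 71, 67, 59, 47, 39, 35, 31, 29, 27, 28, 28, 26, 27, 28]
210 [70, 70, 67, 66, 67, 67, 64, 68, 67, 65, 63, 68, 70, 71, 73, 73, 72, 69, 62, 51, 40, 46, 51, 54, 49, 52, 50, 50, 49, 51]
218 [15, 12, 13, 12, 13, 15, 13, 14, 14, 18, 34, 53, 67, 80, 88, 91, 86, 80, 67, 51, 27, 14, 13, 12, 11, 11, 13, 12, 15, 13]
```

Emit:
drive_tool(rows=[[[0, 0, 0], [-0.2, 0.8, -3.5], 6], [[0, 0, 0], [-0.2, 0.7, -3.5], 6], [[0, 0, 0], [0, 0, -3.5], 6], [[0, 0, 0], [0, 0, -3.5], 6], [[0, 0, 0], [0, 0, -3.5], 6], [[0, 0, 0], [0, 0, -2.5], 6], [[0, 0, 0], [0, 0, -1.3], 6], [[0, 0, 0], [0, 0, 0], 6]])

```text
clock: 2.9
position: [0.5358, -0.179, 0.1127]
ee_rot: [-0.0, 0.991, -0.131, -0.001]
contact_force: [-0.1, -1.0, 0.2]
width: 0.0602
gripper_force: 0.0
```

Emit:
drive_tool(rows=[[[0, 0, 0], [0, 0, 0], 3], [[0, 0, 0], [0, 0, 0], 1], [[0, 0, 0], [0, 0, 0], 0.5], [[0, 0, 0], [0, 0, 0], 0.5], [[0, 0, 0], [0, 0, 0], 0.5], [[0, 0, 0], [0, 0, 0], 0.5]], force=60)

```text
clock: 3.65
position: [0.5371, -0.179, 0.1145]
ee_rot: [0.001, 0.991, -0.131, 0.001]
contact_force: [-1.4, -0.3, 7.5]
width: 0.011
gripper_force: 60.0
```

Emit:
drive_tool(rows=[[[0, 0, 0], [0, 0, 0.1], 0.5], [[0, 0, 0], [-0.1, -0.35, 0], 0.5], [[0, 0, 0], [-0.1, -0.35, 0], 0.5], [[0, 0, 0], [0, 0, 0], 0.5]])

```text
clock: 4.15
position: [0.5346, -0.1853, 0.1144]
ee_rot: [-0.0, 0.991, -0.131, 0.0]
contact_force: [1.6, 3.4, 3.2]
width: 0.0112
gripper_force: 59.7
```

Emit:
drive_tool(rows=[[[0, 0, 0], [0.31, 1.16, 0], 0.5], [[0, 0, 0], [-0.62, -2.32, 0], 0.5], [[0, 0, 0], [0.62, 2.32, 0], 0.5], [[0, 0, 0], [-0.62, -2.32, 0], 0.5], [[0, 0, 0], [0.62, 2.32, 0], 0.5], [[0, 0, 0], [-0.62, -2.32, 0], 0.5], [[0, 0, 0], [0.62, 2.32, 0], 0.5], [[0, 0, 0], [-0.31, -1.16, 0], 0.5]])

```text
clock: 5.15
position: [0.5352, -0.1826, 0.1145]
ee_rot: [-0.002, 0.991, -0.13, 0.0]
contact_force: [0.5, 4.6, 3.9]
width: 0.011
gripper_force: 60.8
```

```bash
python3 - <<'E'
from h import *
import pickle
c=eyes.get_calibration("wrist"); im=eyes.get_image("wrist"); s=eyes.get_image("side")
pickle.dump((c,im),open("pics/w2.pkl","wb"))
a=cv2.resize(im[40:290,100:420,::-1],(800,600),interpolation=cv2.INTER_CUBIC)
cv2.imwrite("pics/w2.png",a)
st=manip.get_state();print(st["position"],st["contact_force"])
E
```

```text
[ 0.53470953 -0.18484673  0.11442686] [0.27171577 1.51275594 4.14669166]
```

View pics/w2.png

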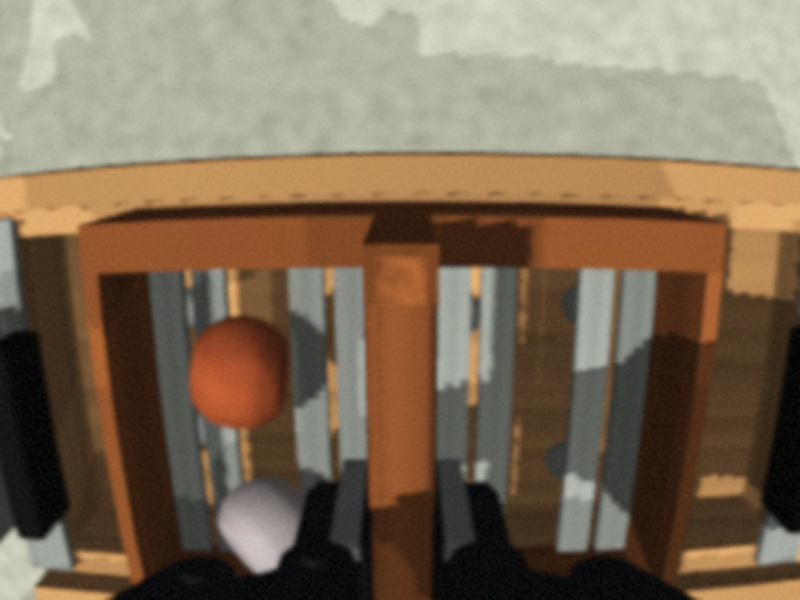

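The crop shows two balls already in the tray, at (570,300) and (555,458). The others aren't clear yet, so I'll shake more.

Emit:
drive_tool(rows=[[[0, 0, 0], [0.39, 1.45, 0], 0.5], [[0, 0, 0], [-0.78, -2.9, 0], 0.5], [[0, 0, 0], [0.78, 2.9, 0], 0.5], [[0, 0, 0], [-0.78, -2.9, 0], 0.5], [[0, 0, 0], [0.78, 2.9, 0], 0.5], [[0, 0, 0], [-0.78, -2.9, 0], 0.5], [[0, 0, 0], [0.78, 2.9, 0], 0.5], [[0, 0, 0], [-0.39, -1.45, 0], 0.5]])

```text
clock: 6.25
position: [0.5356, -0.1815, 0.1145]
ee_rot: [-0.002, 0.992, -0.13, 0.0]
contact_force: [1.3, 3.8, 4.3]
width: 0.0108
gripper_force: 61.5
```

Emit:
drive_tool(rows=[[[0, 0, 0], [-0.39, -1.45, 0], 0.5], [[0, 0, 0], [0.78, 2.9, 0], 0.5], [[0, 0, 0], [-0.78, -2.9, 0], 0.5], [[0, 0, 0], [0.78, 2.9, 0], 0.5], [[0, 0, 0], [-0.78, -2.9, 0], 0.5], [[0, 0, 0], [0.78, 2.9, 0], 0.5], [[0, 0, 0], [-0.39, -1.45, 0], 0.5], [[0, 0, 0], [0, 0, 0], 0.5]])

```text
clock: 7.25
position: [0.5347, -0.1851, 0.1144]
ee_rot: [-0.0, 0.991, -0.131, 0.0]
contact_force: [0.3, 0.9, 4.3]
width: 0.0107
gripper_force: 61.9
```

```bash
python3 - <<'E'
from h import *
import pickle
c=eyes.get_calibration("wrist"); im=eyes.get_image("wrist"); s=eyes.get_image("side")
pickle.dump((c,im),open("pics/w3.pkl","wb"))
u,v=pix("side",[.53,-.185,.07]);u,v=int(u),int(v)
a=cv2.resize(im[75:285,120:400,::-1],(480,600-240),interpolation=cv2.INTER_CUBIC)
b=cv2.resize(s[v-50:v+55,u-60:u+60,::-1],(411,360),interpolation=cv2.INTER_CUBIC)[:,:320]
cv2.imwrite("pics/w3.png",np.hstack([a,b]))
st=manip.get_state();print(st["clock"],st["position"],st["contact_force"],st["ee_rot"])
E
```

```text
7.35 [ 0.53468444 -0.18515389  0.11443981] [-0.26397524  2.09501324  5.30000087] [-1.25361051e-04  9.91419388e-01 -1.30719453e-01  7.62544249e-05]
```

View pics/w3.png

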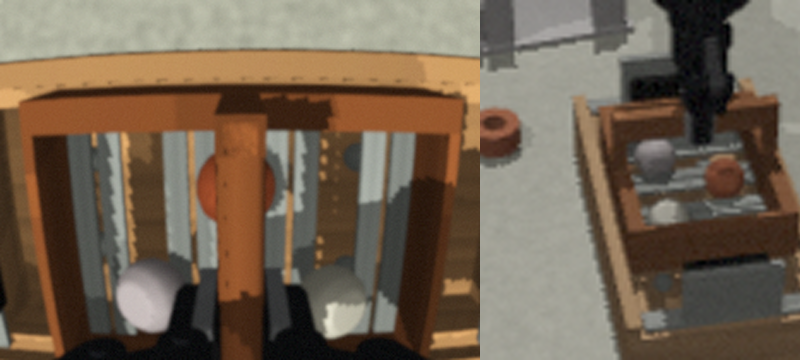

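Emit:
drive_tool(rows=[[[0, 0, 0], [0.39, 1.45, 0], 0.5], [[0, 0, 0], [-0.78, -2.9, 0], 0.5], [[0, 0, 0], [0.78, 2.9, 0], 0.5], [[0, 0, 0], [0, 0, 0], 0.5], [[0, 0, 0], [-0.78, -2.9, 0], 0.5], [[0, 0, 0], [0, 0, 0], 0.5], [[0, 0, 0], [0.78, 2.9, 0], 0.5], [[0, 0, 0], [-0.39, -1.45, 0], 0.5]])

```text
clock: 8.35
position: [0.5354, -0.1818, 0.1145]
ee_rot: [-0.002, 0.992, -0.13, 0.0]
contact_force: [1.3, 4.3, 5.4]
width: 0.0109
gripper_force: 62.0
```

Emit:
drive_tool(rows=[[[0, 0, 0], [-0.39, -1.45, 0], 0.5], [[0, 0, 0], [0.78, 2.9, 0], 0.5], [[0, 0, 0], [-0.78, -2.9, 0], 0.5], [[0, 0, 0], [0.78, 2.9, 0], 0.5], [[0, 0, 0], [-0.78, -2.9, 0], 0.5], [[0, 0, 0], [0.78, 2.9, 0], 0.5], [[0, 0, 0], [-0.39, -1.45, 0], 0.5], [[0, 0, 0], [0, 0, 0], 0.5]])

```text
clock: 9.35
position: [0.5346, -0.1847, 0.1144]
ee_rot: [-0.001, 0.991, -0.131, 0.0]
contact_force: [-0.6, 3.0, 5.3]
width: 0.011
gripper_force: 62.2
```

```bash
python3 - <<'E'
from h import *
import pickle
c=eyes.get_calibration("wrist"); im=eyes.get_image("wrist"); s=eyes.get_image("side")
pickle.dump((c,im),open("pics/w4.pkl","wb"))
u,v=pix("side",[.53,-.185,.07]);u,v=int(u),int(v)
st=manip.get_state();print(st["clock"],st["position"],st["contact_force"])
yv=np.array([.257,.966])
p=pix
# pad positions now: dark pads' pixels in wrist row scan along line z=.07 through sieve centre
ctr=st["position"][:2]
for t in np.arange(.08,.125,.002):
    o=[]
    for sg in(1,-1):
        for off in (.0,.015):
            q=ctr+sg*t*yv+off*np.array([.966,-.257]); a,b=pix("wrist",[*q,.075],c); o.append(int(im[int(round(b)),int(round(a))].sum()) if 0<=a<512 and 0<=b<384 else -1)
    print(round(t,3),o)
E
```

```text
9.45 [ 0.5346948  -0.18467773  0.11442707] [0.41450249 1.3309596  5.62757995]
0.08 [289, 286, 202, 176]
0.082 [239, 242, 199, 179]
0.084 [245, 247, 196, 180]
0.086 [199, 221, 207, 183]
0.088 [163, 148, 196, 182]
0.09 [140, 140, 195, 180]
0.092 [149, 136, 167, 152]
0.094 [149, 130, 129, 131]
0.096 [157, 141, 123, 124]
0.098 [109, 87, 45, 69]
0.1 [16, 19, 12, 29]
0.102 [22, 47, 19, 22]
0.104 [20, 15, 14, 12]
0.106 [19, 30, 12, 38]
0.108 [33, 33, 23, 23]
0.11 [45, 40, 37, 17]
0.112 [58, 60, 33, 26]
0.114 [62, 61, 37, 25]
0.116 [61, 61, 38, 21]
0.118 [69, 68, 48, 49]
0.12 [187, 129, 236, 121]
0.122 [236, 161, 195, 137]
0.124 [213, 159, 172, 139]
```

Emit:
drive_tool(rows=[[[0, 0, 0], [0.23, 0.87, 0], 0.5], [[0, 0, 0], [0.23, 0.87, 0], 0.5], [[0, 0, 0], [0.05, 0.2, 0], 0.5], [[0, 0, 0], [0, 0, 0], 0.5]])

```text
clock: 9.95
position: [0.5399, -0.1658, 0.1144]
ee_rot: [0.0, 0.991, -0.13, 0.0]
contact_force: [-0.5, -3.2, 5.9]
width: 0.0111
gripper_force: 62.2
```

Emit:
drive_tool(rows=[[[0, 0, 0], [0.03, 0.1, 0], 0.5], [[0, 0, 0], [0, 0, 0], 0.5]])

```text
clock: 10.2
position: [0.54, -0.1655, 0.1144]
ee_rot: [0.0, 0.991, -0.131, 0.0]
contact_force: [-1.5, -4.6, 4.6]
width: 0.0104
gripper_force: 62.2
```

Emit:
drive_tool(rows=[[[0, 0, 0], [0.03, 0.1, 0], 0.5], [[0, 0, 0], [0, 0, 0], 0.5]])

```text
clock: 10.45
position: [0.5402, -0.1646, 0.1145]
ee_rot: [0.0, 0.991, -0.131, 0.0]
contact_force: [-0.9, -4.7, 4.9]
width: 0.011
gripper_force: 62.2
```

Emit:
drive_tool(rows=[[[0, 0, 0], [0.03, 0.1, 0], 0.5], [[0, 0, 0], [0, 0, 0], 0.5]])

```text
clock: 10.7
position: [0.5405, -0.1637, 0.1144]
ee_rot: [0.0, 0.991, -0.131, 0.0]
contact_force: [-2.2, -4.2, 4.7]
width: 0.0109
gripper_force: 62.2
```

Emit:
drive_tool(rows=[[[0, 0, 0], [0.03, 0.1, 0], 0.5], [[0, 0, 0], [0, 0, 0], 0.5]])

```text
clock: 10.95
position: [0.5408, -0.1627, 0.1144]
ee_rot: [0.0, 0.991, -0.131, -0.0]
contact_force: [-1.3, -4.7, 5.7]
width: 0.011
gripper_force: 62.2
```

Emit:
drive_tool(rows=[[[0, 0, 0], [0.03, 0.1, 0], 0.5], [[0, 0, 0], [0, 0, 0], 0.5]])

```text
clock: 11.2
position: [0.5411, -0.1617, 0.1144]
ee_rot: [0.0, 0.991, -0.131, -0.0]
contact_force: [-1.9, -4.0, 4.6]
width: 0.0112
gripper_force: 62.2
```

Emit:
drive_tool(rows=[[[0, 0, 0], [0.03, 0.1, 0], 0.5], [[0, 0, 0], [0, 0, 0], 0.5]])

```text
clock: 11.45
position: [0.5414, -0.1607, 0.1145]
ee_rot: [0.001, 0.991, -0.131, -0.0]
contact_force: [-1.8, -4.8, 5.1]
width: 0.0112
gripper_force: 62.2
```

Emit:
drive_tool(rows=[[[0, 0, 0], [0.03, 0.1, 0], 0.5], [[0, 0, 0], [0, 0, 0], 0.5]])

```text
clock: 11.7
position: [0.5417, -0.1597, 0.1145]
ee_rot: [0.0, 0.991, -0.131, 0.0]
contact_force: [-0.8, -5.0, 4.1]
width: 0.0112
gripper_force: 62.2
```

Emit:
drive_tool(rows=[[[0, 0, 0], [0.03, 0.1, 0], 0.5], [[0, 0, 0], [0, 0, 0], 0.5]])

```text
clock: 11.95
position: [0.542, -0.1587, 0.1144]
ee_rot: [0.0, 0.991, -0.131, -0.0]
contact_force: [-0.1, -4.6, 4.8]
width: 0.0109
gripper_force: 62.2
```

Emit:
drive_tool(rows=[[[0, 0, 0], [0.03, 0.1, 0], 0.5], [[0, 0, 0], [0, 0, 0], 0.5]])

```text
clock: 12.2
position: [0.5423, -0.1577, 0.1144]
ee_rot: [0.0, 0.991, -0.131, -0.0]
contact_force: [-2.2, -4.9, 5.0]
width: 0.0106
gripper_force: 62.2
```

Emit:
drive_tool(rows=[[[0, 0, 0], [0.03, 0.1, 0], 0.5], [[0, 0, 0], [0, 0, 0], 0.5]])

```text
clock: 12.45
position: [0.5426, -0.1567, 0.1144]
ee_rot: [0.0, 0.991, -0.131, -0.0]
contact_force: [-0.7, -5.1, 5.8]
width: 0.0111
gripper_force: 62.2
```

Emit:
drive_tool(rows=[[[0, 0, 0], [0.03, 0.1, 0], 0.5], [[0, 0, 0], [0, 0, 0], 0.5]])

```text
clock: 12.7
position: [0.5428, -0.1558, 0.1144]
ee_rot: [0.001, 0.991, -0.131, -0.0]
contact_force: [-1.4, -4.5, 5.2]
width: 0.0111
gripper_force: 62.2
```

Emit:
drive_tool(rows=[[[0, 0, 0], [0.03, 0.1, 0], 0.5], [[0, 0, 0], [0, 0, 0], 0.5]])

```text
clock: 12.95
position: [0.543, -0.1555, 0.1144]
ee_rot: [0.001, 0.991, -0.13, -0.0]
contact_force: [-3.0, -5.8, 4.7]
width: 0.0113
gripper_force: 62.2
```

Emit:
drive_tool(rows=[[[0, 0, 0], [0.01, 0.04, 0], 0.5], [[0, 0, 0], [0, 0, 0], 0.5]])

```text
clock: 13.2
position: [0.543, -0.1554, 0.1145]
ee_rot: [0.002, 0.991, -0.13, -0.0]
contact_force: [-1.4, -7.7, 4.5]
width: 0.0113
gripper_force: 62.2
```

Emit:
drive_tool(rows=[[[0, 0, 0], [0.03, 0.1, 0], 0.5], [[0, 0, 0], [0, 0, 0], 0.5]])

```text
clock: 13.45
position: [0.5432, -0.155, 0.1145]
ee_rot: [0.002, 0.991, -0.13, -0.0]
contact_force: [-3.0, -9.0, 5.8]
width: 0.0111
gripper_force: 62.2
```

Emit:
drive_tool(rows=[[[0, 0, 0], [0.02, 0.06, 0], 0.5], [[0, 0, 0], [0, 0, 0], 0.5]])

```text
clock: 13.7
position: [0.5433, -0.1548, 0.1146]
ee_rot: [0.003, 0.992, -0.13, -0.0]
contact_force: [-3.7, -11.0, 5.2]
width: 0.0112
gripper_force: 62.2
```

Emit:
drive_tool(rows=[[[0, 0, 0], [0.01, 0.05, 0], 0.5], [[0, 0, 0], [0, 0, 0], 0.5]])

```text
clock: 13.95
position: [0.5434, -0.1547, 0.1147]
ee_rot: [0.003, 0.992, -0.13, -0.0]
contact_force: [-2.9, -11.0, 5.6]
width: 0.0112
gripper_force: 62.2
```

Emit:
drive_tool(rows=[[[0, 0, 0], [-0.46, -1.74, 0], 0.5], [[0, 0, 0], [-0.46, -1.74, 0], 0.5], [[0, 0, 0], [-0.46, -1.74, 0], 0.5], [[0, 0, 0], [0, 0, 0], 0.5]])

```text
clock: 14.45
position: [0.5302, -0.2036, 0.1144]
ee_rot: [-0.001, 0.991, -0.131, 0.0]
contact_force: [-0.6, -0.3, 5.9]
width: 0.011
gripper_force: 62.3
```

Emit:
drive_tool(rows=[[[0, 0, 0], [-0.05, -0.2, 0], 0.5], [[0, 0, 0], [-0.05, -0.2, 0], 0.5], [[0, 0, 0], [0, 0, 0], 0.5]])

```text
clock: 14.82
position: [0.5299, -0.2048, 0.1145]
ee_rot: [-0.003, 0.991, -0.132, 0.0]
contact_force: [1.6, 5.8, 7.2]
width: 0.011
gripper_force: 62.5
```

Emit:
drive_tool(rows=[[[0, 0, 0], [-0.03, -0.1, 0], 0.5], [[0, 0, 0], [0, 0, 0], 0.5]])

```text
clock: 15.08
position: [0.5297, -0.2056, 0.1145]
ee_rot: [-0.003, 0.991, -0.131, 0.0]
contact_force: [1.2, 5.4, 6.9]
width: 0.0106
gripper_force: 62.5
```

Emit:
drive_tool(rows=[[[0, 0, 0], [-0.03, -0.1, 0], 0.5], [[0, 0, 0], [0, 0, 0], 0.5]])

```text
clock: 15.32
position: [0.5293, -0.2065, 0.1145]
ee_rot: [-0.003, 0.991, -0.131, 0.0]
contact_force: [1.5, 4.9, 8.0]
width: 0.011
gripper_force: 62.5
```

Emit:
drive_tool(rows=[[[0, 0, 0], [-0.01, -0.04, 0], 0.5], [[0, 0, 0], [0, 0, 0], 0.5]])

```text
clock: 15.58
position: [0.5293, -0.2068, 0.1145]
ee_rot: [-0.003, 0.991, -0.131, 0.0]
contact_force: [1.6, 6.6, 7.4]
width: 0.0109
gripper_force: 62.6
```

Emit:
drive_tool(rows=[[[0, 0, 0], [-0.03, -0.1, 0], 0.5], [[0, 0, 0], [0, 0, 0], 0.5]])

```text
clock: 15.82
position: [0.529, -0.2079, 0.1145]
ee_rot: [-0.003, 0.991, -0.131, 0.0]
contact_force: [1.6, 5.5, 7.3]
width: 0.0108
gripper_force: 62.6
```

Emit:
drive_tool(rows=[[[0, 0, 0], [-0.01, -0.04, 0], 0.5], [[0, 0, 0], [0, 0, 0], 0.5]])

```text
clock: 16.08
position: [0.5289, -0.2082, 0.1146]
ee_rot: [-0.003, 0.991, -0.131, 0.0]
contact_force: [1.5, 6.1, 7.7]
width: 0.0111
gripper_force: 62.6
```

Emit:
drive_tool(rows=[[[0, 0, 0], [-0.03, -0.1, 0], 0.5], [[0, 0, 0], [0, 0, 0], 0.5]])

```text
clock: 16.32
position: [0.5286, -0.2093, 0.1145]
ee_rot: [-0.003, 0.991, -0.131, 0.0]
contact_force: [1.9, 6.3, 7.3]
width: 0.0105
gripper_force: 62.6
```

Emit:
drive_tool(rows=[[[0, 0, 0], [-0.01, -0.05, 0], 0.5], [[0, 0, 0], [0, 0, 0], 0.5]])

```text
clock: 16.58
position: [0.5285, -0.2096, 0.1145]
ee_rot: [-0.003, 0.991, -0.131, 0.0]
contact_force: [1.3, 6.0, 7.5]
width: 0.0111
gripper_force: 62.6
```

Emit:
drive_tool(rows=[[[0, 0, 0], [-0.03, -0.1, 0], 0.5], [[0, 0, 0], [0, 0, 0], 0.5]])

```text
clock: 16.82
position: [0.5281, -0.2108, 0.1145]
ee_rot: [-0.003, 0.991, -0.131, 0.0]
contact_force: [1.4, 6.1, 7.7]
width: 0.0114
gripper_force: 62.6
```

Emit:
drive_tool(rows=[[[0, 0, 0], [-0.01, -0.05, 0], 0.5], [[0, 0, 0], [0, 0, 0], 0.5]])

```text
clock: 17.08
position: [0.5281, -0.2111, 0.1146]
ee_rot: [-0.003, 0.991, -0.131, 0.0]
contact_force: [1.9, 6.2, 7.1]
width: 0.0109
gripper_force: 62.5
```

Emit:
drive_tool(rows=[[[0, 0, 0], [-0.03, -0.1, 0], 0.5], [[0, 0, 0], [0, 0, 0], 0.5]])

```text
clock: 17.32
position: [0.5277, -0.2123, 0.1146]
ee_rot: [-0.003, 0.991, -0.131, 0.0]
contact_force: [1.7, 5.7, 6.7]
width: 0.0109
gripper_force: 62.6
```

Emit:
drive_tool(rows=[[[0, 0, 0], [-0.01, -0.05, 0], 0.5], [[0, 0, 0], [0, 0, 0], 0.5]])

```text
clock: 17.58
position: [0.5277, -0.2126, 0.1146]
ee_rot: [-0.003, 0.991, -0.131, 0.0]
contact_force: [2.3, 6.0, 6.9]
width: 0.011
gripper_force: 62.6
```

Emit:
drive_tool(rows=[[[0, 0, 0], [-0.03, -0.1, 0], 0.5], [[0, 0, 0], [0, 0, 0], 0.5]])

```text
clock: 17.82
position: [0.5273, -0.2138, 0.1146]
ee_rot: [-0.003, 0.991, -0.131, 0.0]
contact_force: [2.2, 6.7, 6.6]
width: 0.0112
gripper_force: 62.6
```

Emit:
drive_tool(rows=[[[0, 0, 0], [-0.01, -0.05, 0], 0.5], [[0, 0, 0], [0, 0, 0], 0.5]])

```text
clock: 18.08
position: [0.5273, -0.2141, 0.1146]
ee_rot: [-0.003, 0.991, -0.131, 0.0]
contact_force: [1.2, 7.2, 7.6]
width: 0.0107
gripper_force: 62.6
```

Emit:
drive_tool(rows=[[[0, 0, 0], [-0.03, -0.1, 0], 0.5], [[0, 0, 0], [0, 0, 0], 0.5]])

```text
clock: 18.32
position: [0.5269, -0.2153, 0.1145]
ee_rot: [-0.003, 0.991, -0.131, 0.0]
contact_force: [2.7, 5.2, 7.2]
width: 0.0111
gripper_force: 62.6
```

Emit:
drive_tool(rows=[[[0, 0, 0], [-0.01, -0.05, 0], 0.5], [[0, 0, 0], [0, 0, 0], 0.5]])

```text
clock: 18.58
position: [0.5268, -0.2156, 0.1146]
ee_rot: [-0.003, 0.991, -0.131, 0.0]
contact_force: [1.6, 6.6, 7.9]
width: 0.0112
gripper_force: 62.6
```

Emit:
drive_tool(rows=[[[0, 0, 0], [-0.03, -0.1, 0], 0.5], [[0, 0, 0], [0, 0, 0], 0.5]])

```text
clock: 18.82
position: [0.5267, -0.2161, 0.1146]
ee_rot: [-0.004, 0.991, -0.132, 0.001]
contact_force: [1.2, 7.8, 8.6]
width: 0.0113
gripper_force: 62.6
```

Emit:
drive_tool(rows=[[[0, 0, 0], [-0.01, -0.05, 0], 0.5], [[0, 0, 0], [0, 0, 0], 0.5]])

```text
clock: 19.08
position: [0.5267, -0.2162, 0.1147]
ee_rot: [-0.004, 0.991, -0.132, 0.001]
contact_force: [3.6, 9.9, 8.8]
width: 0.011
gripper_force: 62.7
```

Emit:
drive_tool(rows=[[[0, 0, 0], [-0.03, -0.1, 0], 0.5], [[0, 0, 0], [0, 0, 0], 0.5]])

```text
clock: 19.32
position: [0.5266, -0.2166, 0.1148]
ee_rot: [-0.005, 0.991, -0.132, 0.001]
contact_force: [2.4, 10.1, 9.3]
width: 0.0105
gripper_force: 62.8
```

Emit:
drive_tool(rows=[[[0, 0, 0], [-0.01, -0.04, 0], 0.5], [[0, 0, 0], [0, 0, 0], 0.5], [[0, 0, 0], [0, 0, 0], 0.5]])

```text
clock: 19.7
position: [0.5265, -0.2166, 0.1148]
ee_rot: [-0.005, 0.991, -0.132, 0.001]
contact_force: [2.3, 11.7, 9.6]
width: 0.011
gripper_force: 62.9
```

Emit:
drive_tool(rows=[[[0, 0, 0], [-0.03, -0.1, 0], 0.5], [[0, 0, 0], [0, 0, 0], 0.5], [[0, 0, 0], [0, 0, 0], 0.5]])

```text
clock: 20.08
position: [0.5264, -0.217, 0.1149]
ee_rot: [-0.006, 0.991, -0.132, 0.001]
contact_force: [3.2, 12.6, 10.3]
width: 0.0111
gripper_force: 62.9
```

Emit:
drive_tool(rows=[[[0, 0, 0], [0.42, 1.6, 0], 0.5], [[0, 0, 0], [0.43, 1.6, 0], 0.5], [[0, 0, 0], [0.42, 1.6, 0], 0.5], [[0, 0, 0], [0.43, 1.6, 0], 0.5], [[0, 0, 0], [0, 0, 0], 0.5]])

```text
clock: 20.7
position: [0.5425, -0.1571, 0.1144]
ee_rot: [-0.001, 0.991, -0.131, 0.0]
contact_force: [0.3, 1.8, 6.1]
width: 0.0112
gripper_force: 62.3
```

Emit:
drive_tool(rows=[[[0, 0, 0], [0.05, 0.2, 0], 0.5], [[0, 0, 0], [0.03, 0.1, 0], 0.5], [[0, 0, 0], [0, 0, 0], 0.5]])

```text
clock: 21.08
position: [0.5427, -0.1566, 0.1144]
ee_rot: [0.001, 0.991, -0.131, 0.0]
contact_force: [-1.4, -5.3, 5.7]
width: 0.011
gripper_force: 62.2
```

Emit:
drive_tool(rows=[[[0, 0, 0], [0.03, 0.1, 0], 0.5], [[0, 0, 0], [0, 0, 0], 0.5]])

```text
clock: 21.32
position: [0.5429, -0.1559, 0.1145]
ee_rot: [0.001, 0.991, -0.131, -0.0]
contact_force: [-2.2, -5.3, 5.6]
width: 0.0108
gripper_force: 62.2
```

Emit:
drive_tool(rows=[[[0, 0, 0], [0.04, 0.15, 0], 0.5], [[0, 0, 0], [0.03, 0.1, 0], 0.5], [[0, 0, 0], [0, 0, 0], 0.5]])

```text
clock: 21.7
position: [0.5433, -0.155, 0.1146]
ee_rot: [0.003, 0.992, -0.13, -0.0]
contact_force: [-2.7, -8.1, 5.6]
width: 0.0114
gripper_force: 62.2
```

Emit:
drive_tool(rows=[[[0, 0, 0], [0.02, 0.1, 0], 0.5], [[0, 0, 0], [0, 0, 0], 0.5], [[0, 0, 0], [0, 0, 0], 0.5]])

```text
clock: 22.08
position: [0.5435, -0.1547, 0.1146]
ee_rot: [0.003, 0.992, -0.13, -0.0]
contact_force: [-3.5, -11.8, 6.4]
width: 0.011
gripper_force: 62.3
```

Emit:
drive_tool(rows=[[[0, 0, 0], [-0.42, -1.6, 0], 0.5], [[0, 0, 0], [-0.43, -1.6, 0], 0.5], [[0, 0, 0], [-0.42, -1.6, 0], 0.5], [[0, 0, 0], [-0.43, -1.6, 0], 0.5], [[0, 0, 0], [0, 0, 0], 0.5]])

```text
clock: 22.7
position: [0.5271, -0.2151, 0.1145]
ee_rot: [-0.001, 0.991, -0.131, 0.0]
contact_force: [-0.1, 0.1, 6.7]
width: 0.0109
gripper_force: 62.3
```

Emit:
drive_tool(rows=[[[0, 0, 0], [-0.05, -0.2, 0], 0.5], [[0, 0, 0], [-0.03, -0.1, 0], 0.5], [[0, 0, 0], [0, 0, 0], 0.5]])

```text
clock: 23.08
position: [0.527, -0.2154, 0.1146]
ee_rot: [-0.003, 0.991, -0.131, 0.001]
contact_force: [2.0, 5.3, 7.4]
width: 0.0111
gripper_force: 62.5
```

Emit:
drive_tool(rows=[[[0, 0, 0], [-0.03, -0.1, 0], 0.5], [[0, 0, 0], [0, 0, 0], 0.5]])

```text
clock: 23.32
position: [0.5268, -0.216, 0.1146]
ee_rot: [-0.003, 0.991, -0.131, 0.001]
contact_force: [1.7, 7.9, 8.7]
width: 0.0111
gripper_force: 62.6
```

Emit:
drive_tool(rows=[[[0, 0, 0], [-0.04, -0.15, 0], 0.5], [[0, 0, 0], [-0.03, -0.1, 0], 0.5], [[0, 0, 0], [0, 0, 0], 0.5]])

```text
clock: 23.7
position: [0.5266, -0.2168, 0.1148]
ee_rot: [-0.005, 0.991, -0.132, 0.001]
contact_force: [2.8, 10.7, 9.6]
width: 0.0108
gripper_force: 62.9
```

Emit:
drive_tool(rows=[[[0, 0, 0], [-0.03, -0.1, 0], 0.5], [[0, 0, 0], [0, 0, 0], 0.5], [[0, 0, 0], [0, 0, 0], 0.5]])

```text
clock: 24.08
position: [0.5265, -0.2171, 0.1149]
ee_rot: [-0.005, 0.991, -0.132, 0.001]
contact_force: [3.4, 14.2, 9.7]
width: 0.0109
gripper_force: 63.0
```

Emit:
drive_tool(rows=[[[0, 0, 0], [0.42, 1.6, 0], 0.5], [[0, 0, 0], [0.42, 1.6, 0], 0.5], [[0, 0, 0], [0, 0, 0], 0.5], [[0, 0, 0], [0, 0, 0], 0.5]])

```text
clock: 24.58
position: [0.5339, -0.1893, 0.1145]
ee_rot: [-0.001, 0.991, -0.131, 0.0]
contact_force: [0.5, 2.2, 5.9]
width: 0.0114
gripper_force: 62.3
```

```bash
python3 - <<'E'
from h import *
im=eyes.get_image("wrist"); s=eyes.get_image("side"); g=eyes.get_image("scene")
def crop(n,m,w,h):
    u,v=pix(n,[.535,-.185,.05]);u,v=int(u),int(v); return cv2.resize(m[v-h//2:v+h//2,u-w//2:u+w//2,::-1],(400,300),interpolation=cv2.INTER_CUBIC)
a=cv2.resize(im[70:280,110:410,::-1],(800,300),interpolation=cv2.INTER_CUBIC)
b=np.hstack([crop("side",s,100,80),crop("scene",g,110,80)])
o=np.vstack([a,b]); cv2.imwrite("pics/w5.png",np.clip(o*1.7,0,255).astype(np.uint8))
st=manip.get_state();print(st["clock"],st["position"],st["contact_force"])
E
```

```text
24.725 [ 0.53384429 -0.1893114   0.11442739] [1.54884537 1.5075739  5.70739905]
```

View pics/w5.png

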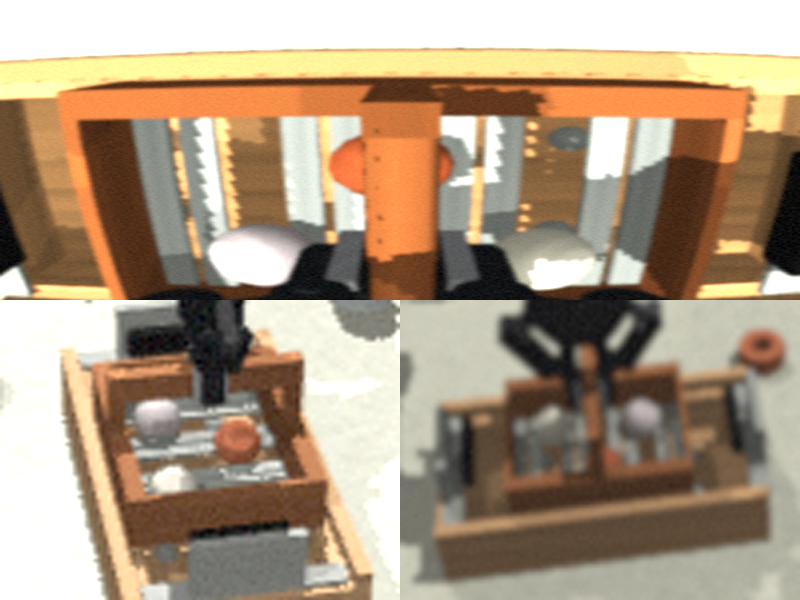

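No balls are visible in the sieve in any of the three views. It holds only the orange, white and grey stones, and some balls show in the tray. Lifting.

Emit:
drive_tool(rows=[[[0, 0, 0], [0, 0, 0.5], 0.5], [[0, 0, 0], [0, 0, 1.5], 0.5], [[0, 0, 0], [0, 0, 2.5], 0.5], [[0, 0, 0], [0, 0, 3], 0.5], [[0, 0, 0], [0, 0, 3], 0.5], [[0, 0, 0], [0, 0, 2.5], 0.5], [[0, 0, 0], [0, 0, 1.5], 0.5], [[0, 0, 0], [0, 0, 0.5], 0.5]])

```text
clock: 25.72
position: [0.5332, -0.1909, 0.2649]
ee_rot: [0.0, 0.991, -0.131, 0.0]
contact_force: [-0.5, 0.1, -4.9]
width: 0.0108
gripper_force: 60.7
```

Emit:
drive_tool(rows=[[[0, 0, 0], [0, 1.5, 0], 0.5], [[0, 0, 0], [0, 3, 0], 0.5], [[0, 0, 0], [0, 3, 0], 0.5], [[0, 0, 0], [0, 3, 0], 0.5], [[0, 0, 0], [0, 3, 0], 0.5], [[0, 0, 0], [0, 1.5, 0], 0.5], [[0, 0, 0], [0, 0, 0], 0.5], [[0, 0, 0], [0, 0, 0], 0.5]])

```text
clock: 26.72
position: [0.5332, -0.0418, 0.2641]
ee_rot: [0.001, 0.991, -0.131, -0.0]
contact_force: [0.3, 0.9, -4.0]
width: 0.011
gripper_force: 60.7
```

```bash
python3 - <<'E'
from h import *
import pickle
c=eyes.get_calibration("wrist"); im=eyes.get_image("wrist"); s=eyes.get_image("side"); g=eyes.get_image("scene")
pickle.dump((c,im,s,g),open("pics/w6.pkl","wb"))
def crop(n,m,w,h,p=[.535,-.185,.03]):
    u,v=pix(n,p);u,v=int(u),int(v); return cv2.resize(m[v-h//2:v+h//2,u-w//2:u+w//2,::-1],(400,240),interpolation=cv2.INTER_CUBIC)
o=np.vstack([cv2.resize(im[:,:,::-1],(480,360)),]); r=np.zeros((360,320,3),np.uint8)
o=np.hstack([o,cv2.resize(crop("side",s,110,66),(320,192)) if 0 else np.vstack([cv2.resize(crop("side",s,110,90),(320,200)),np.zeros((160,320,3),np.uint8)])])
b=np.hstack([crop("scene",g,110,66),crop("scene",g,100,60,[.55,.19,.03])])
cv2.imwrite("pics/w6.png",np.clip(np.vstack([o,b])*1.5,0,255).astype(np.uint8))
st=manip.get_state();print(st["clock"],st["position"],st["contact_force"],st["ee_rot"])
E
```

```text
26.875 [ 0.53333971 -0.04198837  0.26422391] [-0.58298124  0.32247896 -4.59712907] [ 2.50201474e-04  9.91338369e-01 -1.31332299e-01 -4.90727116e-05]
```

View pics/w6.png

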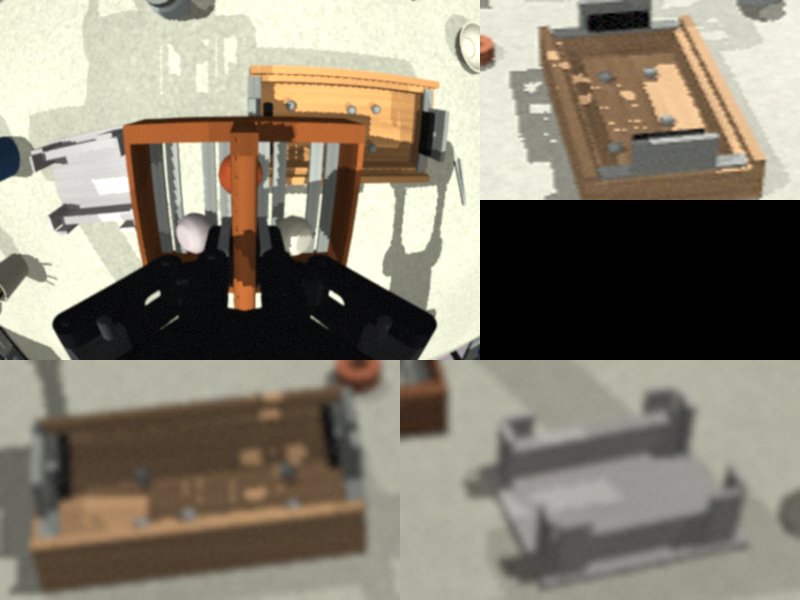

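All five balls are in the tray: the scene crop shows them at (142,477), (288,467), (142,522), (188,513) and (293,503). The sieve carries the three stones. Next I'll measure the stand.

```bash
python3 - <<'E'
from h import *
import pickle
c,im=pickle.load(open("pics/w1.pkl","rb")); s=np.load("pics/side0.npy"); g=np.load("pics/scene0.npy")
def crop(m,u,v,w,h,W,H): 
    print(u,v,w,h); return cv2.resize(m[v:v+h,u:u+w,::-1],(W,H),interpolation=cv2.INTER_CUBIC)
o=np.vstack([np.hstack([crop(im,0,140,130,120,325,300),crop(s,185,150,75,60,375,300)])[:, :700],crop(g,280,155,80,34,700,300)[:300] if 0 else np.hstack([crop(g,280,155,80,60,400,300),np.zeros((300,300,3),np.uint8)])])
cv2.imwrite("pics/st.png",np.clip(o*1.6,0,255).astype(np.uint8))
E
```

```text
0 140 130 120
185 150 75 60
280 155 80 60
```

View pics/st.png

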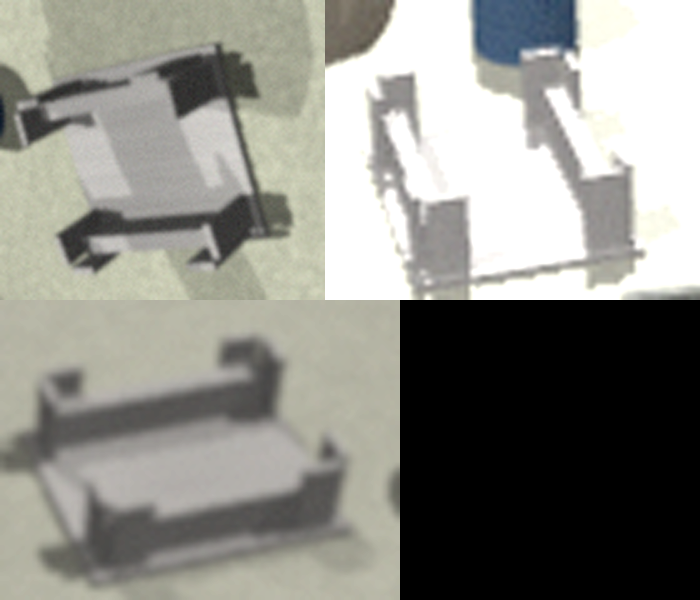

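Emit:
drive_tool(rows=[[[0, 0, 0], [-1, 1.5, 0], 0.5], [[0, 0, 0], [-2, 2.5, 0.5], 0.5], [[0, 0, 0], [-2.5, 3, 0.5], 0.5], [[0, 0, 0], [-2.5, 3, 0.5], 0.5], [[0, 0, 0], [-2.5, 3, 0.5], 0.5], [[0, 0, 0], [-2.5, 3, 0.5], 0.5], [[0, 0, 0], [-2, 2, 0.5], 0.5], [[0, 0, 0], [-1, 1, 0], 0.5]])

```text
clock: 27.88
position: [0.3716, 0.1499, 0.2948]
ee_rot: [-0.0, 0.992, -0.13, 0.0]
contact_force: [-0.3, 0.1, -4.2]
width: 0.0109
gripper_force: 60.7
```

Emit:
drive_tool(rows=[[[0, 0, 0], [0, 0, 0], 0.5], [[0, 0, 0], [0, 0, 0], 0.5], [[0, 0, 0], [0, 0, 0], 0.5]])

```text
clock: 28.25
position: [0.3739, 0.1484, 0.2941]
ee_rot: [0.0, 0.991, -0.131, -0.0]
contact_force: [0.4, -0.0, -5.0]
width: 0.011
gripper_force: 60.7
```

```bash
python3 - <<'E'
from h import *
import pickle
c=eyes.get_calibration("wrist"); im=eyes.get_image("wrist")
pickle.dump((c,im),open("pics/w7.pkl","wb"))
u,v=pix("wrist",[.55,.19,.04],c); print(u,v)
cv2.imwrite("pics/w7.png",np.clip(cv2.resize(im[:240,96:416,::-1],(800,600),interpolation=cv2.INTER_CUBIC)*1.5,0,255).astype(np.uint8))
st=manip.get_state();print(st["clock"],st["position"],st["contact_force"],st["ee_rot"])
E
```

```text
194.3408913033693 38.95804478222425
28.3 [0.37383877 0.14840843 0.29405741] [ 0.19452723  0.43399771 -4.43067287] [ 2.58634417e-04  9.91336948e-01 -1.31342872e-01 -1.98571480e-04]
```

View pics/w7.png

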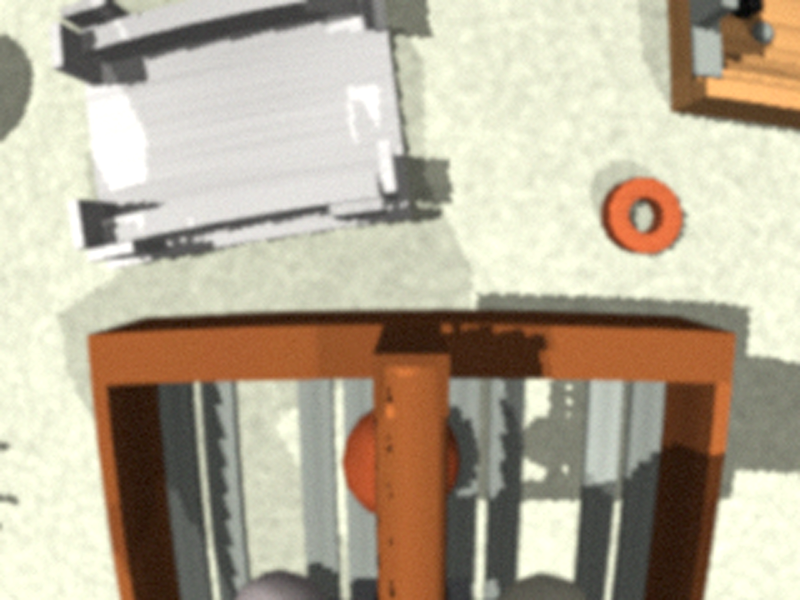

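The stand's posts appear at the left of this crop. The top strips run from (75,203) to (81,246) near left, (55,25) to (64,67) far left and (386,140) to (394,190) near right. The far-right post is near (378,20).

```bash
python3 - <<'E'
from h import *
import pickle
c,im=pickle.load(open("pics/w7.pkl","rb"))
f=lambda u,v,z:np.round(onz("wrist",u/2.5+96,v/2.5,z,c),4)
for n,u,v,z in [("NL in",75,203,.062),("NL out",81,246,.062),("FL out",55,25,.062),("FL in",64,67,.062),("NR in",386,140,.062),("NR out",394,190,.062),("FR in",388,26,.062),
 ("plate R a",390,60,.003),("plate R b",403,155,.003),("near base L",105,262,.0),("plate L a",90,95,.0),("plate L b",97,165,.0)]: print(n,f(u,v,z))
c1,_=pickle.load(open("pics/w1.pkl","rb"))
for n,u,v,z in [("w1 FRpost",220,45,.062),("w1 plate -x-y",258,235,0),("NR",245,197,.062)]: print(n,np.round(onz("wrist",u/2.5,v/2.5+140,z,c1),4))
k=5
for n,q,u,v,z in [("sc NL(+x-y)","scene",280+97/k,155+282/k,0),("sc NR(+x+y)","scene",280+350/k,155+227/k,0),("sc FL(-x-y)","scene",280+38/k,155+165/k,0),("sd -x-y","side",185+93/k,150+288/k,0),("sd +x-y","side",185+317/k,150+253/k,0)]: print(n,np.round(onz(q,u,v,z),4))
E
```

```text
NL in [0.5238 0.2874 0.062 ]
NL out [0.5011 0.2908 0.062 ]
FL out [0.6233 0.2741 0.062 ]
FL in [0.5974 0.2744 0.062 ]
NR in [0.5028 0.1271 0.062 ]
NR out [0.4779 0.1299 0.062 ]
FR in [0.5592 0.1109 0.062 ]
plate R a [0.5566 0.1122 0.003 ]
plate R b [0.5006 0.1198 0.003 ]
near base L [0.4951 0.306  0.    ]
plate L a [0.5977 0.287  0.    ]
plate L b [0.5535 0.2939 0.    ]
w1 FRpost [0.6112 0.0601 0.062 ]
w1 plate -x-y [0.4673 0.1357 0.    ]
NR [0.5145 0.0855 0.062 ]
sc NL(+x-y) [ 0.613   0.1079 -0.    ]
sc NR(+x+y) [0.636  0.2842 0.    ]
sc FL(-x-y) [0.4987 0.1227 0.    ]
sd -x-y [0.4698 0.1251 0.    ]
sd +x-y [0.6135 0.1023 0.    ]
```

Emit:
drive_tool(rows=[[[0, 0, 0], [0, 0.5, 1], 0.5], [[0, 0, 0], [0, 0.7, 2.5], 0.5], [[0, 0, 0], [0, 0.7, 3], 0.5], [[0, 0, 0], [0, 0.6, 2.5], 0.5], [[0, 0, 0], [0, 0.5, 1], 0.5], [[0, 0, 0], [0, 0, 0], 0.5], [[0, 0, 0], [0, 0, 0], 0.5], [[0, 0, 0], [0, 0, 0], 0.5]])

```text
clock: 29.3
position: [0.3728, 0.1787, 0.3934]
ee_rot: [0.001, 0.991, -0.131, -0.001]
contact_force: [0.4, -0.2, -3.9]
width: 0.0109
gripper_force: 60.7
```

```bash
python3 - <<'E'
from h import *
import pickle
c=eyes.get_calibration("wrist"); ims=[eyes.get_image("wrist").astype(float) for _ in range(4)]; im=np.mean(ims,0).astype(np.uint8)
pickle.dump((c,im),open("pics/w8.pkl","wb"))
u,v=pix("wrist",[.553,.2,.04],c); print(u,v); u0=int(u)-80;v0=max(0,int(v)-60); print(u0,v0)
cv2.imwrite("pics/w8.png",np.clip(cv2.resize(im[v0:v0+120,u0:u0+160,::-1],(800,600),interpolation=cv2.INTER_CUBIC)*1.3,0,255).astype(np.uint8))
st=manip.get_state();print(st["clock"],st["position"],st["contact_force"],st["ee_rot"])
E
```

```text
218.7895023635025 43.98977630571309
138 0
29.5 [0.3731608  0.1788116  0.39400359] [ 0.39684149  0.13591754 -4.24654606] [ 1.87735155e-04  9.91399969e-01 -1.30866237e-01 -3.07066808e-04]
```

View pics/w8.png

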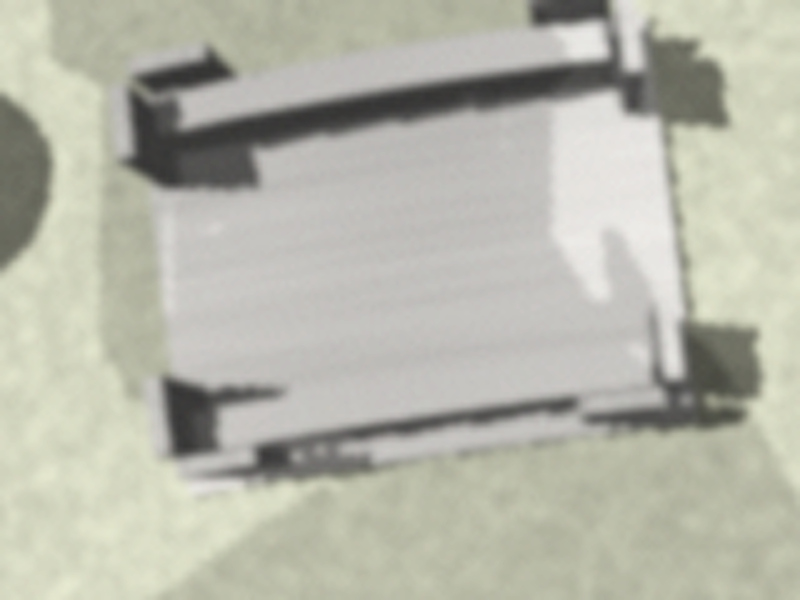

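The stand is clear here: the near rail's top lies between y≈380 and y≈428 at x=400, and the far rail's between y≈52 and y≈97. The post-top strips are at FL (117,122), NL (155,417), NR (668,345) and FR (633,25).

```bash
python3 - <<'E'
from h import *
import pickle
c,im=pickle.load(open("pics/w8.pkl","rb")); V=np.array(c["view"]);print("cam",-V[:3,:3].T@V[:3,3])
th=-.142; ex=np.array([np.cos(th),np.sin(th)]);ey=np.array([-np.sin(th),np.cos(th)])
def f(n,u,v,z):
    p=onz("wrist",u/5+138,v/5,z,c)[:2]; print(n,np.round(p,4),"x %.4f y %.4f"%(p@ex,p@ey)); return p
for a in [("FL xarm a",117,88,.062),("FL xarm b",122,155,.062),("NL xarm a",152,380,.062),("NL xarm b",168,455,.062),("NR xarm a",660,312,.062),("NR xarm b",676,375,.062),("FR xarm a",625,8,.062),("FR xarm b",637,60,.062),
("FL yarm a",135,65,.062),("FL yarm b",207,47,.062),("NL yarm a",185,464,.062),("NL yarm b",255,457,.062),("NR yarm a",590,407,.062),("NR yarm b",660,396,.062),
("nr rail in a",300,390,.04),("nr rail in b",600,362,.04),("nr rail out a",300,443,.04),("nr rail out b",560,404,.04),
("fr rail lo a",300,112,.04),("fr rail lo b",600,65,.04),("fr rail up a",300,72,.04),("fr rail up b",530,30,.04),
("plate R a",663,120,.0),("plate R b",688,310,.0),("plate L a",158,195,.0),("plate L b",172,370,.0),("plate N a",190,490,0),("plate N b",600,432,0)]: f(*a)
E
```

```text
cam [0.44822533 0.1597954  0.52460056]
FL xarm a [0.6229 0.2745] x 0.5778 y 0.3599
FL xarm b [0.5998 0.2784] x 0.5543 y 0.3605
NL xarm a [0.5245 0.2883] x 0.4784 y 0.3596
NL xarm b [0.4996 0.29  ] x 0.4535 y 0.3578
NR xarm a [0.4982 0.1307] x 0.4747 y 0.1999
NR xarm b [0.4779 0.1311] x 0.4545 y 0.1974
FR xarm a [0.5973 0.1149] x 0.5751 y 0.1983
FR xarm b [0.5792 0.116 ] x 0.5570 y 0.1968
FL yarm a [0.6284 0.2669] x 0.5843 y 0.3532
FL yarm b [0.6255 0.243 ] x 0.5848 y 0.3291
NL yarm a [0.495  0.2855] x 0.4496 y 0.3526
NL yarm b [0.4899 0.2631] x 0.4477 y 0.3298
NR yarm a [0.475 0.159] x 0.4477 y 0.2246
NR yarm b [0.4728 0.1375] x 0.4485 y 0.2030
nr rail in a [0.5086 0.2475] x 0.4684 y 0.3170
nr rail in b [0.4896 0.152 ] x 0.4632 y 0.2198
nr rail out a [0.4917 0.2523] x 0.4510 y 0.3194
nr rail out b [0.4797 0.1679] x 0.4511 y 0.2341
fr rail lo a [0.6001 0.223 ] x 0.5625 y 0.3056
fr rail lo b [0.5868 0.1259] x 0.5631 y 0.2076
fr rail up a [0.6139 0.2195] x 0.5766 y 0.3041
fr rail up b [0.605  0.1442] x 0.5785 y 0.2284
plate R a [0.5725 0.1074] x 0.5515 y 0.1874
plate R b [0.5032 0.1172] x 0.4816 y 0.1872
plate L a [0.6002 0.2853] x 0.5538 y 0.3674
plate L b [0.5357 0.2974] x 0.4882 y 0.3702
plate N a [0.4916 0.3032] x 0.4438 y 0.3697
plate N b [0.4691 0.1579] x 0.4420 y 0.2227
```

```bash
python3 - <<'E'
from h import *
import pickle
c,im=pickle.load(open("pics/w7.pkl","rb"))
f=lambda u,v,z:onz("wrist",u/2.5+96,v/2.5,z,c)[:2]
P=np.array([.37384,.14841]); z=.2941-.0294; th=2*np.arctan2(-.13134,.99134)
ex=np.array([np.cos(th),np.sin(th)]);ey=np.array([-np.sin(th),np.cos(th)]);print(th)
for n,u,v,zz in[("FL",90,335,z),("FR",734,335,z),("mid",410,327,z),("handle front top L",375,355,z+.046),("R",448,352,z+.046)]:
    d=f(u,v,zz)-P; print(n,"x %.4f y %.4f"%(d@ex,d@ey))
im=im.astype(int)
for u in(160,200,300,340): print(u,[int(x) for x in (im[120:158,u,0]-im[120:158,u,2])])
s=manip.get_state();print(s["position"],s["ee_rot"],s["moment"])
E
```

```text
-0.2634404491185837
FL x 0.0604 y 0.0751
FR x 0.0603 y -0.0733
mid x 0.0601 y 0.0014
handle front top L x 0.0607 y 0.0068
R x 0.0612 y -0.0046
160 [16, 14, 15, 15, 14, 16, 18, 17, 23, 25, 29, 44, 63, 77, 83, 82, 82, 83, 84, 84, 82, 83, 83, 81, 86, 82, 82, 82, 81, 81, 81, 81, 73, 38, 8, 1, 2, 2]
200 [14, 14, 16, 15, 18, 21, 22, 24, 27, 35, 55, 75, 79, 81, 81, 81, 82, 79, 82, 80, 82, 81, 79, 82, 83, 80, 84, 81, 84, 81, 80, 61, 34, 19, 13, 17, 15, 15]
300 [6, 11, 9, 9, 15, 21, 26, 27, 32, 42, 58, 61, 51, 35, 28, 31, 29, 30, 33, 30, 28, 33, 30, 32, 28, 31, 29, 31, 29, 29, 27, 16, 4, 3, 5, 2, 4, 2]
340 [9, 10, 8, 8, 10, 15, 25, 24, 30, 33, 46, 68, 81, 83, 86, 84, 85, 85, 87, 86, 85, 83, 84, 86, 84, 84, 85, 85, 85, 86, 82, 59, 29, 7, 3, 2, 4, 4]
[0.3731608  0.1788116  0.39400359] [ 1.87735155e-04  9.91399969e-01 -1.30866237e-01 -3.07066808e-04] [ 0.04355752 -0.00521274 -0.01664115]
```

Emit:
drive_tool(rows=[[[0, 0, 0.015], [1, 0.1, 0], 0.5], [[0, 0, 0.015], [2.5, 0.3, 0], 0.5], [[0, 0, 0.015], [3, 0.4, 0], 0.5], [[0, 0, 0.015], [3, 0.4, 0], 0.5], [[0, 0, 0.015], [3, 0.4, 0], 0.5], [[0, 0, 0.015], [2.8, 0.4, 0], 0.5], [[0, 0, 0.015], [1.8, 0.2, 0], 0.5], [[0, 0, 0.015], [0.7, 0.1, 0], 0.5]])

```text
clock: 30.5
position: [0.5529, 0.202, 0.3932]
ee_rot: [0.0, 0.997, -0.071, -0.001]
contact_force: [-1.2, -0.4, -4.8]
width: 0.0109
gripper_force: 60.7
```

Emit:
drive_tool(rows=[[[0, 0, 0], [0, 0, -1.2], 0.5], [[0, 0, 0], [0, 0, -3], 0.5], [[0, 0, 0], [0, 0, -4], 0.5], [[0, 0, 0], [0, 0, -4], 0.5], [[0, 0, 0], [0, 0, -4], 0.5], [[0, 0, 0], [0, 0, -3.5], 0.5], [[0, 0, 0], [0, 0, -2], 0.5], [[0, 0, 0], [0, 0, -0.7], 0.5]])

```text
clock: 31.5
position: [0.5492, 0.2016, 0.1687]
ee_rot: [0.001, 0.997, -0.071, -0.002]
contact_force: [-0.5, -0.2, -4.3]
width: 0.0105
gripper_force: 60.7
```

Emit:
drive_tool(rows=[[[0, 0, 0], [0, 0, 0], 0.5], [[0, 0, 0], [0, 0, 0], 0.5], [[0, 0, 0], [0, 0, 0], 0.5]])

```text
clock: 31.88
position: [0.5518, 0.2021, 0.1714]
ee_rot: [-0.0, 0.997, -0.071, 0.001]
contact_force: [-0.1, -0.1, -5.5]
width: 0.011
gripper_force: 60.7
```

```bash
python3 - <<'E'
from h import *
s=manip.get_state();q=s["ee_rot"];P=s["position"];print(s["clock"],P,q,2*np.arctan2(q[2],q[1]),s["contact_force"]);print((np.array([.5513,.2017,.1094])-P)*100)
E
```

```text
31.875 [0.55182095 0.2021203  0.17141983] [-2.81783304e-04  9.97473282e-01 -7.10350702e-02  9.95249530e-04] -0.1421899691696916 [-0.0778394  -0.08958099 -5.48756805]
[-0.05209547 -0.04203011 -6.20198277]
```

Emit:
drive_tool(rows=[[[0, 0, 0], [-0.05, -0.04, -1], 0.5], [[0, 0, 0], [0, 0, -1], 0.5], [[0, 0, 0], [0, 0, -1], 0.5], [[0, 0, 0], [0, 0, -0.6], 0.5], [[0, 0, 0], [0, 0, -0.3], 0.5], [[0, 0, 0], [0, 0, -0.2], 0.5], [[0, 0, 0], [0, 0, -0.2], 0.5], [[0, 0, 0], [0, 0, 0], 0.5]])

```text
clock: 32.88
position: [0.5508, 0.2016, 0.1274]
ee_rot: [0.0, 0.997, -0.071, 0.0]
contact_force: [0.4, -0.6, -4.4]
width: 0.011
gripper_force: 60.7
```

Emit:
drive_tool(rows=[[[0, 0, 0], [0, 0, -0.2], 0.5], [[0, 0, 0], [0, 0, 0], 0.5]])

```text
clock: 33.12
position: [0.5507, 0.2015, 0.1253]
ee_rot: [0.0, 0.997, -0.071, -0.0]
contact_force: [-1.1, 0.0, -4.3]
width: 0.0111
gripper_force: 60.7
```

Emit:
drive_tool(rows=[[[0, 0, 0], [0, 0, -0.2], 0.5], [[0, 0, 0], [0, 0, 0], 0.5]])

```text
clock: 33.38
position: [0.5506, 0.2015, 0.1231]
ee_rot: [0.0, 0.997, -0.071, -0.0]
contact_force: [0.8, -0.1, -3.6]
width: 0.0109
gripper_force: 60.7
```

Emit:
drive_tool(rows=[[[0, 0, 0], [0, 0, -0.2], 0.5], [[0, 0, 0], [0, 0, -0.2], 0.5], [[0, 0, 0], [0, 0, -0.2], 0.5], [[0, 0, 0], [0, 0, 0], 0.5]])

```text
clock: 33.88
position: [0.5506, 0.2015, 0.1171]
ee_rot: [0.0, 0.997, -0.071, -0.0]
contact_force: [0.2, 0.3, -4.7]
width: 0.0109
gripper_force: 60.7
```

Emit:
drive_tool(rows=[[[0, 0, 0], [0, 0, -0.2], 0.5], [[0, 0, 0], [0, 0, -0.2], 0.5], [[0, 0, 0], [0, 0, -0.1], 0.5], [[0, 0, 0], [0, 0, 0], 0.5]])

```text
clock: 34.38
position: [0.5507, 0.2016, 0.1122]
ee_rot: [0.0, 0.997, -0.071, -0.0]
contact_force: [-0.1, 0.1, -4.4]
width: 0.0109
gripper_force: 60.7
```

Emit:
drive_tool(rows=[[[0, 0, 0], [0, 0, -0.1], 0.5], [[0, 0, 0], [0, 0, 0], 0.5]])

```text
clock: 34.62
position: [0.5507, 0.2015, 0.1113]
ee_rot: [0.0, 0.997, -0.071, -0.0]
contact_force: [0.4, -0.2, -5.2]
width: 0.0109
gripper_force: 60.7
```

Emit:
drive_tool(rows=[[[0, 0, 0], [0, 0, -0.1], 0.5], [[0, 0, 0], [0, 0, 0], 0.5]])

```text
clock: 34.88
position: [0.5507, 0.2016, 0.1102]
ee_rot: [0.0, 0.997, -0.071, -0.0]
contact_force: [0.3, 0.1, -4.9]
width: 0.0109
gripper_force: 60.7
```

Emit:
drive_tool(rows=[[[0, 0, 0], [0, 0, -0.1], 0.5], [[0, 0, 0], [0, 0, 0], 0.5]])

```text
clock: 35.12
position: [0.5508, 0.2016, 0.1095]
ee_rot: [0.0, 0.997, -0.071, 0.0]
contact_force: [-1.1, 0.2, -2.4]
width: 0.011
gripper_force: 61.0
```

Emit:
drive_tool(rows=[[[0, 0, 0], [0, 0, -0.1], 0.5], [[0, 0, 0], [0, 0, 0], 0.5]])

```text
clock: 35.38
position: [0.5508, 0.2016, 0.1095]
ee_rot: [-0.0, 0.997, -0.071, 0.0]
contact_force: [-3.4, -0.3, 4.7]
width: 0.0109
gripper_force: 62.2
```

Seated: contact came at the expected height of 0.1095 m. Releasing and retreating.

Emit:
drive_tool(rows=[[[0, 0, 0], [0, 0, 0], 2], [[0, 0, 0], [0, 0, 0], 4], [[0, 0, 0], [0, 0, 0], 6], [[0, 0, 0], [0, 0, 0], 6], [[0, 0, 0], [0, 0, 0], 6]])

```text
clock: 36.0
position: [0.5508, 0.2016, 0.1083]
ee_rot: [0.0, 0.997, -0.071, 0.0]
contact_force: [-0.0, 0.7, 0.2]
width: 0.0598
gripper_force: 0.0
```

Emit:
drive_tool(rows=[[[0, 0, 0], [0, 0, 0.5], 6], [[0, 0, 0], [0, 0, 1.5], 6], [[0, 0, 0], [0, 0, 3], 6], [[0, 0, 0], [0, 0, 4], 6], [[0, 0, 0], [0, 0, 4], 6], [[0, 0, 0], [0, 0, 3], 6], [[0, 0, 0], [0, 0, 2], 6], [[0, 0, 0], [0, 0, 0], 6]])

```text
clock: 37.0
position: [0.5517, 0.2018, 0.2913]
ee_rot: [-0.001, 0.997, -0.071, 0.003]
contact_force: [0.2, 0.5, 0.6]
width: 0.0602
gripper_force: 0.0
```

```bash
python3 - <<'E'
from h import *
s=manip.get_state();print(s["clock"],s["position"],s["contact_force"],s["width"])
c=eyes.get_calibration("wrist"); im=eyes.get_image("wrist")
cv2.imwrite("pics/w9.png",cv2.resize(im[:,:,::-1],(800,600)))
hsv=cv2.cvtColor(im,cv2.COLOR_RGB2HSV)
m=((im[:,:,0].astype(int)-im[:,:,2])>40).astype(np.uint8)
n,l,st,ce=cv2.connectedComponentsWithStats(cv2.morphologyEx(m,cv2.MORPH_CLOSE,np.ones((3,3))))
for i in range(1,n):
    if st[i,4]>300:
        pts=np.argwhere(l==i)[:,::-1]; print(st[i],cv2.minAreaRect(pts.astype(np.float32)))
th=-.142;ex=np.array([np.cos(th),np.sin(th)]);ey=np.array([-np.sin(th),np.cos(th)])
for sx in(1,-1):
    for sy in(1,-1):
        print(sx,sy,np.round(pix("wrist",[*(np.array([.5502,.2027])+sx*.062*ex+sy*.075*ey),.08],c)))
E
```

```text
37.0 [0.55167531 0.20179355 0.291259  ] [0.21465172 0.52638026 0.58887785] 0.06019151922440131
[ 430   79   82  115 5157] ((477.9531555175781, 135.65164184570312), (83.29341888427734, 104.0550537109375), 9.039482116699219)
[ 197  115   73  117 2681] ((233.0, 173.0), (116.0, 72.0), 90.0)
[272 115  54  59 628] ((311.6734313964844, 131.6434326171875), (76.57164001464844, 39.25202560424805), 49.89908981323242)
[282 198  40  18 387] ((301.5, 206.5), (17.0, 39.0), 90.0)
[385 200  26  25 404] ((398.7999572753906, 212.60000610351562), (22.360681533813477, 25.043962478637695), 63.43495178222656)
1 1 [197. 116.]
1 -1 [326. 116.]
-1 1 [202. 215.]
-1 -1 [321. 215.]
```

View pics/w9.png

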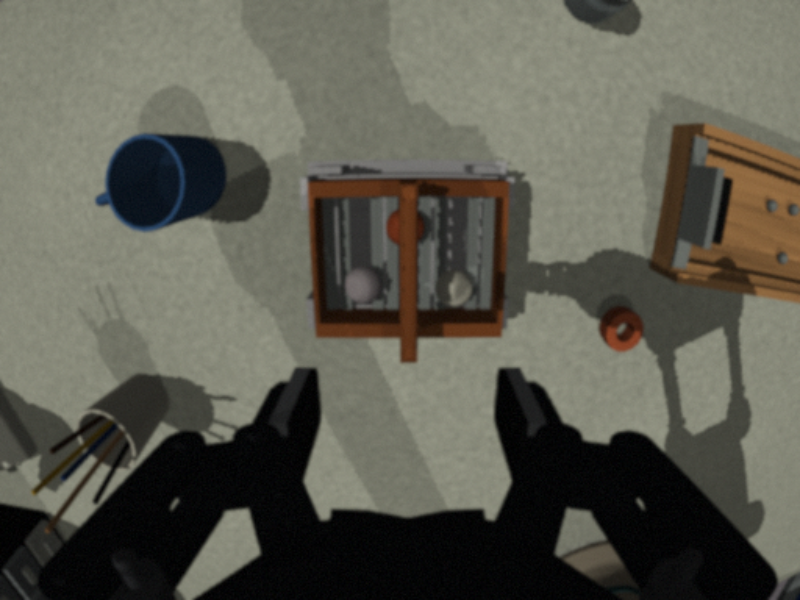

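The sieve sits level between the posts at (315–505, 180–335), with the three stones inside and no balls. The gripper is clear.

```bash
python3 -c "
from rig import job; print(job.sign_off())"
```

```text
the job is handed in; nothing more can be done
None
```

I signed the job off after about 37 s: all five balls are in the tray, the sieve with its three stones is seated on the stand, and the buffers were pressed left, right, left, right at an estimated 6–9 N each (judged from wrist force, as I did not read the buffers directly).

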